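Seat the cross-pin tube insert in the block mixer

ROBOT

A 6-joint arm with a two-finger parallel gripper is mounted at the origin on the work surface. World frame = base frame: x ahead of the robot, y to its left, z up, the work surface at z = 0. Lengths are in m, angles in rad, forces in N, time in s.
With the tool pointing down it reaches from about 0.375 to 0.975 m from the base axis. Payload 3.8 kg.
Tool frame: the origin (TCP) lies midway between the tips of the shut fingers; the grasp point (between the pads) lies 19 mm behind it; z points along the fingers, y is the line along which they close (so a half turn about z gives the same grasp; the last joint's range is limited). The gripper opens to 85 mm and grips with 20 to 120 N. Pads are 22 mm wide; open, the fingers measure 114 mm over their backs; the gripper's body (76 mm by 85 mm) begins 54 mm behind the grasp point. The pads swing forward as they close: fully open they stand 13 mm farther back than shut.
Start: joints at [1.113, 0.264, 1.604, -0, 1.274, -0.037], TCP at [0.276, 0.616, 0.231] pointing down, gripper open.
Joint ranges: [-2.63, 2.63], [-0.94, 2.18], [0.31, 2.57], [-1.31, 4.45], [0, 2.66], [-2.55, 2.55]. Speed limits (rad/s): [2.57, 2.57, 3.14, 3.14, 3.14, 3.14].

INTERFACE

Orientations are given as a rotation vector (axis times angle).
In Python, from workcell import bot gives the robot as it stands.
- The arm moves only by the tool jog_arm, never from a script. Its argument "motion" is a list of rows, each a list of 5 numbers: the opening, from -1 (shut) to 1 (fully open), then the shift along the tool's x, y, z in mm, then the turn about the tool's z in degrees. In form: [[claw, x, y, z, twist], ...]. A call has 1 to 10 rows; each row shifts and turns the commanded pose from where the row before left it, along the tool's axes as they then stand; what a row does not reach is not made up. A row lasts 1/12 s, in which the tool goes at most 41.7 mm and 7.16 degrees, less where a joint would pass 70% of its speed; a pose out of reach is approached as far as the arm can. A call with a gripper value outside its range is refused whole. The fingers move at their own pace and stop on an object; "force" is the grip in N (left out, the last holds). Time passes only in rows, so rows that do not move let the fingers close. It gives the time, the measured TCP pose, the force, the opening and the grip force at its end, in the units of the state.
- bot.read_state(): the state, without advancing time (a new reading comes with each control period).
- bot.read_camera(name): name is "scene" or "side" or "wrist"; returns (picture, depth): 384x512x3 uint8, red, green, blue; 384x512 float32, m along the optical axis (not along the pixel's ray), 0 where there is no reading.
- bot.get_calibration(name): a dict with "vfov" (degrees; the focal length in pixels is half the picture's height over the tangent of half this angle, whatever the lens; pixels are square), "cx", "cy" (the principal point, pixels), "rvec" (rotation vector, rad) and "tvec" (3), from world to camera coordinates, as OpenCV has them; the wrist camera has in their place "tool_from_camera" (4x4, takes a point from camera to tool coordinates, whose origin is the TCP and whose axes are the flange's). Camera axes: x right, y down, z forward; pixel columns grow to the right and rows downward; lengths in m; the calibration is good to about 2 mm. A picture is of the moment at which its call begins: read the wrist's pose just before it. get_calibration takes no time and is no camera call.
- bot.finish_job(): hands the job in; it is judged then, once.
The state is a dict: "time": time; "q": joint angles; "joint_vel": joint speeds; "joint_torque": joint torques, N m; "tool_pos": TCP position; "tcp_rot": TCP orientation; "wrist_force": force on the tool from outside, world axes, zero at the start; "torque": the same for the moment, N m; "width": opening from 0.0 (shut) to 1.0 (fully open); "grip_force": force on a finger pad.
Only numpy, scipy, OpenCV 4.12 (cv2) and the standard library are available. Lean on these libraries where they do the work, as an engineer would, in place of code of your own. Each camera call takes 0.05 s, during which the arm holds its last target. There are 200 camera calls.

TASK

Of the two dark tube inserts on the bench, take the one with the cross pin through its body and set it upright in the mouth of the mixer's well with the pin lying on the rim, well away from the two slots (about 40 degrees or more). Then turn it, pressing lightly, until the pin lines up with the slots and drops in, and leave the insert released, upright and fully home on the floor of the well. Leave the plain insert where it stands.

Things in the scene. Friction and masses are not known exactly. Their poses are not given: they have to be found in the camera images.
- insert_grip (a point): Centre of the white bar handle (40 long, 14 thick, 32 high) on top of the insert to fit: 250 g dark upright cylinder, 56 across, 46 high, lowest 10 tapering to 44 across, brass cross pin 12 thick, 84 long, sticking out both sides, its axis 24 above the underside. The point is on the axis, 62 above the underside. x: along pin and handle; y: across the handle; z up. Half turns fit. All in mm.
- plain_grip (a point): The other insert, to be left alone: the same dark cylinder and white handle but with no cross pin. The point is the centre of its handle, 62 mm above its underside; x runs along the handle, z up.
- well (a point): Centre of the mouth, level with the rim, of the well in the fixed mixer: white foot 150 x 150, bare-metal block 124 x 124, top (rim) 60 above the bench. Round hole 66 across, 34 deep, with two opposite slots 26 wide, full depth, reaching 48 from the axis. x: along the slots; z up. The insert's handle centre is 44 above this point with the pin on the rim, 28 above it when fully home. All in mm.

How it is judged:
On the way:
1. the cross-pin insert is in the mouth of the well, pin on the rim (handle centre 38 to 52 mm above the mouth, within 15 mm of the axis), the pin 20 degrees or more off the slots (z of insert_grip in the frame of well between 0.038 and 0.052 m and horizontal distance between insert_grip and well below 0.015 m and angle between the x axis of insert_grip and the x axis of well, either way round above 0.35 rad), for 0.1 s.
At the end, for the whole second after the job is handed in: The cross-pin insert is at rest on the floor of the well (handle centre 22 to 33 mm above the mouth), within 12 mm of the well's axis, upright within 7 degrees, its pin in the slots within 15 degrees of their line, and the plain insert within 30 mm of where it began (z of insert_grip in the frame of well between 0.022 and 0.033 m and horizontal distance between insert_grip and well below 0.012 m and angle between the x axis of insert_grip and the x axis of well, either way round below 0.26 rad and angle between insert_grip's own z axis and vertical below 0.12 rad and linear speed of insert below 0.02 m/s and distance of plain_grip from where it was at the start of the episode below 0.03 m); the robot touches nothing.
It fails at once if the plain insert is moved more than 30 mm (distance of plain_grip from where it was at the start of the episode above 0.03 m).
It fails at once if the insert is rammed into the mixer with more than 60 N (contact force between insert and mixer above 60 N).
It also fails if it takes over 43 s, if anything falls off the work surface, if the arm or the gripper's body presses on something with over 40 N, if the wrist force passes 120 N, or if a joint passes its speed limit or range.

## Working session

There is one attempt and no reset: what is moved stays moved. The work goes in short steps, Python scripts to look and compute and a tool call to move; the robot and the scene stay as the last step left them, time stands still between calls to the robot, and variables do not carry over. Pictures are saved under pics/ and viewed, at most 10 in all, crops included, and the job is handed in when it is done.

Besides the shell and the picture viewer there is one more tool, called after "Call:" as a command line: name --pt "numbers of a row" for each row, then --argument value for the rest. jog_arm: Moves the arm, as the interface text tells. Its arguments: {"type":"object","properties":{"motion":{"type":"array"},"force":{"type":"number"}},"required":["motion"]}

```bash
mkdir -p pics
cat > h.py <<'E'
import numpy as np,cv2
from scipy.spatial.transform import Rotation as R
from workcell import bot
def cloud(name,depth,st=None):
    c=bot.get_calibration(name); h,w=depth.shape
    f=h/2/np.tan(np.radians(c["vfov"])/2)
    u,v=np.meshgrid(np.arange(w),np.arange(h))
    P=np.stack([(u-c["cx"])/f*depth,(v-c["cy"])/f*depth,depth],-1)
    if name=="wrist":
        T=np.array(c["tool_from_camera"]); P=P@T[:3,:3].T+T[:3,3]
        return P@R.from_rotvec(st["tcp_rot"]).as_matrix().T+np.array(st["tool_pos"])
    M=R.from_rotvec(np.ravel(c["rvec"])).as_matrix()
    return (P-np.ravel(c["tvec"]))@M
E
python3 - <<'E'
from h import *
st=bot.read_state(); print(st)
ims=[]
for n in("scene","side"):
    im,d=bot.read_camera(n); np.savez(f"{n}.npz",im=im,d=d); ims.append(im)
    print(n,bot.get_calibration(n))
    cv2.imwrite(f"pics/{n}0.png",im[...,::-1])
E
```

```text
{'time': 0.0, 'q': array([ 1.11307833e+00,  2.64755115e-01,  1.60536153e+00, -1.45442424e-05,
        1.27370827e+00, -3.69245383e-02]), 'joint_vel': array([-0.00053077, -0.00043764,  0.00030108,  0.00036511, -0.00106807,
       -0.00100124]), 'joint_torque': array([ 1.15151906e-03, -5.15143204e+01, -3.67299736e+01, -2.75940656e-04,
        1.34132768e-02, -2.11412788e-05]), 'tool_pos': array([0.27542674, 0.61545382, 0.22996744]), 'tcp_rot': array([-0.65599676, -3.07179303,  0.00340451]), 'wrist_force': array([-0.05388031,  0.43252788, -0.47807544]), 'torque': array([ 0.01441098,  0.00385651, -0.0067997 ]), 'grip_force': 0.0, 'width': 1.0016942587030022}
scene {'vfov': 47.631372835053575, 'cx': 249.5773625347498, 'cy': 186.03797334036238, 'rvec': array([ 1.98915234,  0.93278452, -0.48355246]), 'tvec': array([-0.29808276, -0.15922915,  1.36144371])}
side {'vfov': 53.22633657830567, 'cx': 255.55226503749063, 'cy': 188.89414504100185, 'rvec': array([ 0.74048902, -2.61395368,  1.13446875]), 'tvec': array([0.44339837, 0.303809  , 0.52764977])}
```

View pics/scene0.png

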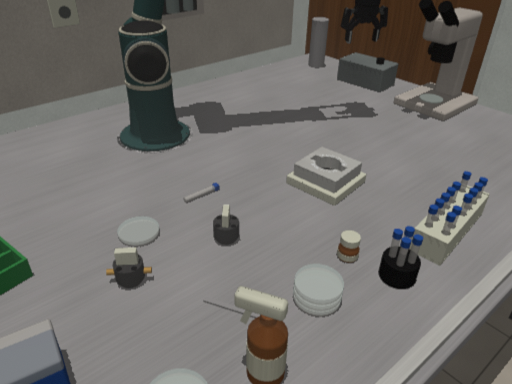

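View pics/side0.png

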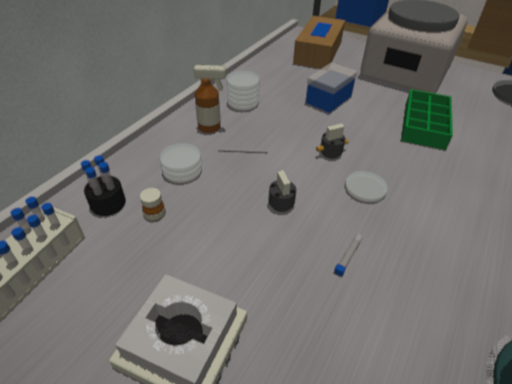

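The scene view shows the pinned insert at (128,268) with brass pin ends at (110,271) and (148,270), the plain insert at (226,230) and the well at (328,163). In the side view they are at (332,143), (283,193) and (180,325).

Run:
```python
from h import *
L={}
def load(n):
    z=np.load(n+".npz"); return z["im"],cloud(n,z["d"]),z["d"]
def rect(Q,lab):
    (c,s,a)=cv2.minAreaRect((Q[:,:2]*1000).astype(np.float32)); print(lab,len(Q),np.round(c,1),np.round(s,1),round(a,1),"zmax",Q[:,2].max().round(4),"med",np.median(Q,0).round(4))
boxes={"scene":{"pin":(100,240,160,295),"plain":(205,198,248,250),"mix":(285,145,368,202)},
"side":{"pin":(312,120,352,162),"plain":(262,168,302,215),"mix":(110,270,250,384)}}
for n in boxes:
    im,P,d=load(n); hsv=cv2.cvtColor(im,cv2.COLOR_RGB2HSV)
    for k,(a,b,c,e) in boxes[n].items():
        p=P[b:e,a:c].reshape(-1,3); h=hsv[b:e,a:c].reshape(-1,3); ok=d[b:e,a:c].ravel()>0
        if k!="mix":
            rect(p[ok&(p[:,2]>.072)&(p[:,2]<.09)],n+k+" handletop")
            rect(p[ok&(p[:,2]>.05)&(p[:,2]<.09)],n+k+" handle")
            br=ok&(h[:,0]>8)&(h[:,0]<25)&(h[:,1]>140)&(h[:,2]>80)&(p[:,2]>.01)
            if br.sum()>3: rect(p[br],n+k+" brass")
        else:
            q=p[ok&(p[:,2]>.055)&(p[:,2]<.066)]; rect(q,n+" rim")
            # slot/hole: points below rim inside
            cc=np.array(cv2.minAreaRect((q[:,:2]*1000).astype(np.float32))[0])/1000
            # top-plane occupancy grid hole, via rectified ray casting of depth-below-rim pixels on rim plane
            cal=bot.get_calibration(n); M=R.from_rotvec(np.ravel(cal["rvec"])).as_matrix(); C=-M.T@np.ravel(cal["tvec"])
            pp=p[ok]; t=(0.06-C[2])/(pp[:,2]-C[2]); X=C+(pp-C)*t[:,None]
            s=(pp[:,2]<.054)&(np.linalg.norm(X[:,:2]-cc,axis=1)<.053)
            Y=X[s,:2]; m=Y.mean(0); w,v=np.linalg.eigh(np.cov((Y-m).T)); print("hole c",m.round(4),"dir",np.degrees(np.arctan2(v[1,1],v[0,1])).round(1),np.sqrt(w),s.sum())
            rect(X[s],"hole rect")
```

```text
scenepin handletop 160 [ 516.4 -348.4] [40.1 16.2] 53.5 zmax 0.0808 med [ 0.5184 -0.3494  0.0781]
scenepin handle 363 [ 517.7 -346.6] [44.4 17.4] 56.3 zmax 0.0808 med [ 0.5203 -0.3497  0.0698]
scenepin brass 15 [ 518.4 -348. ] [78.6  5.6] 55.2 zmax 0.0324 med [ 0.4984 -0.3751  0.0303]
sceneplain handletop 96 [ 536.2 -130.5] [14.  40.8] 48.2 zmax 0.0808 med [ 0.54   -0.1329  0.0785]
sceneplain handle 161 [ 536.4 -130.6] [14.2 41.3] 47.8 zmax 0.0808 med [ 0.5457 -0.1375  0.0763]
scene rim 1085 [523.  209.2] [125.9 130.7] 7.7 zmax 0.0647 med [0.5296 0.1988 0.061 ]
hole c [0.5258 0.2061] dir -165.8 [0.01265187 0.02037806] 239
hole rect 239 [524.8 206.7] [83.3 52.4] 37.1 zmax 0.06 med [0.5261 0.2062 0.06  ]
sidepin handletop 95 [ 515.9 -347.1] [39.2 15.1] 53.6 zmax 0.0814 med [ 0.5149 -0.3455  0.0783]
sidepin handle 228 [ 515.5 -347.5] [40.7 15.3] 54.5 zmax 0.0814 med [ 0.5147 -0.3429  0.0692]
sidepin brass 33 [ 514.5 -346.2] [82.7  5.9] 54.6 zmax 0.0325 med [ 0.5326 -0.3212  0.0284]
sideplain handletop 121 [ 535.2 -129.3] [13.5 40.5] 48.9 zmax 0.0807 med [ 0.5338 -0.1266  0.0784]
sideplain handle 234 [ 535.  -128.5] [13.9 41.4] 50.6 zmax 0.0807 med [ 0.5308 -0.1218  0.0728]
side rim 5584 [522.1 209. ] [125.4 125.6] 8.1 zmax 0.0639 med [0.5157 0.2262 0.0606]
hole c [0.52   0.2108] dir -170.3 [0.0146452 0.0221225] 1816
hole rect 1816 [520.6 209.7] [91.7 63. ] 35.9 zmax 0.06 med [0.5199 0.2108 0.06  ]
```

```bash
cat >> h.py <<'E'
def go(x,y,z,head=None):
    s=bot.read_state(); M=R.from_rotvec(s["tcp_rot"]).as_matrix(); h=np.degrees(np.arctan2(M[1,1],M[0,1]))
    d=M.T@(np.array([x,y,z])-s["tool_pos"])*1000
    print("t",round(s["time"],2),"pos",s["tool_pos"].round(4),"yhead",h.round(2),"tilt",M[:,2].round(4),"| tool delta mm",d.round(1),"twist",None if head is None else (h-head).round(2),"F",s["wrist_force"].round(1),"w",round(s["width"],3),"g",round(s["grip_force"],1))
E
python3 - <<'E'
from h import *
print(np.round(bot.get_calibration("wrist")["tool_from_camera"],3),bot.get_calibration("wrist")["vfov"])
go(.45,.209,.27)
for n,(a,b,c,e) in {"scene":(235,285,290,384),"side":(192,62,228,135)}.items():
    z=np.load(n+".npz");P=cloud(n,z["d"])[b:e,a:c].reshape(-1,3);P=P[P[:,2]>.08];print(P.min(0),P.max(0))
E
```

```text
[[ 0.    -0.963 -0.268  0.068]
 [ 1.    -0.     0.002 -0.   ]
 [-0.002 -0.268  0.963 -0.143]
 [ 0.     0.     0.     1.   ]] 70.97894214549585
t 0.1 pos [0.2754 0.6155 0.2301] yhead 65.89 tilt [-9.0e-04 -1.8e-03 -1.0e+00] | tool delta mm [-325.4 -299.8  -39.4] twist None F [-0.1 -0.6 -0.8] w 0.997 g 0.0
[ 0.78532168 -0.56707887  0.08005778] [ 1.12124557 -0.25131771  0.6236715 ]
[ 0.2974649  -0.30620775  0.08053358] [0.85347804 0.38470034 0.57518396]
```

Call:
jog_arm --pt "1 -30 -28 -3 0" --pt "1 -30 -28 -3 0" --pt "1 -30 -28 -3 0" --pt "1 -30 -28 -3 0" --pt "1 -30 -28 -3 0" --pt "1 -30 -28 -3 0" --pt "1 -30 -28 -3 0" --pt "1 -30 -28 -3 0" --pt "1 -30 -28 -3 0" --pt "1 -30 -20 -3 0"

```text
time: 0.93
tool_pos: [0.438, 0.2426, 0.261]
tcp_rot: [-0.656, -3.072, 0.002]
wrist_force: [0.9, 0.8, -0.1]
width: 0.998
grip_force: 0.0
```

Call:
jog_arm --pt "1 0 0 0 0" --pt "1 0 0 0 0" --pt "1 0 0 0 0"

```text
time: 1.18
tool_pos: [0.4382, 0.2452, 0.2609]
tcp_rot: [-0.658, -3.071, -0.0]
wrist_force: [0.1, 0.2, -0.7]
width: 0.999
grip_force: 0.0
```

```bash
cat > well.py <<'E'
from h import *
st=bot.read_state(); im,d=bot.read_camera("wrist"); cv2.imwrite("pics/w1.png",im[...,::-1]); np.savez("w1.npz",im=im,d=d)
P=cloud("wrist",d,st); c0=np.array([.522,.209])
T=np.array(bot.get_calibration("wrist")["tool_from_camera"]); C=R.from_rotvec(st["tcp_rot"]).as_matrix()@T[:3,3]+st["tool_pos"]
ok=d>0; near=ok&(np.linalg.norm(P[...,:2]-c0,axis=-1)<.1)
q=P[near&(P[...,2]>.055)&(P[...,2]<.066)]; r=cv2.minAreaRect((q[:,:2]*1000).astype(np.float32)); print("rim",r,np.median(q[:,2]))
zr=np.median(q[:,2]); c0=np.array(r[0])/1000
X=C+(P-C)*((zr-C[2])/(P[...,2]-C[2]))[...,None]
s=ok&(P[...,2]<zr-.004)&(np.linalg.norm(X[...,:2]-c0,axis=-1)<.056); Y=X[s][:,:2]
for it in range(5):
    v=Y-c0; rad=np.linalg.norm(v,axis=1); a=np.arctan2(v[:,1],v[:,0]); o=rad>.037
    th=np.angle(np.mean(np.exp(2j*a[o])))/2; u=np.array([np.cos(th),np.sin(th)]); w=np.array([-u[1],u[0]])
    pu,pw=v@u,v@w; c0=c0+u*(pu.max()+pu.min())/2+w*(np.percentile(pw,.2)+np.percentile(pw,99.8))/2
print("centre",c0.round(4),"slot",np.degrees(th).round(2),"extent",np.ptp(pu),np.ptp(pw),o.sum())
E
python3 well.py; python3 -c "
from h import *
go(.516,-.3475,.15,-35.5)"
```

```text
rim ((522.3912963867188, 209.2110137939453), (125.18274688720703, 124.51728057861328), 7.858139514923096) 0.06096596906291349
centre [0.5213 0.2101] slot 7.88 extent 0.09421913494192646 0.06396613626822126 259
t 1.23 pos [0.4379 0.2458 0.2608] yhead 65.91 tilt [-1.e-03  1.e-04 -1.e+00] | tool delta mm [-313.6 -509.7  110.7] twist 101.41 F [-0.5  0.1  0. ] w 0.996 g 0.0well.py:8: RuntimeWarning: divide by zero encountered in divide
  X=C+(P-C)*((zr-C[2])/(P[...,2]-C[2]))[...,None]
well.py:8: RuntimeWarning: invalid value encountered in multiply
  X=C+(P-C)*((zr-C[2])/(P[...,2]-C[2]))[...,None]
```

View pics/w1.png

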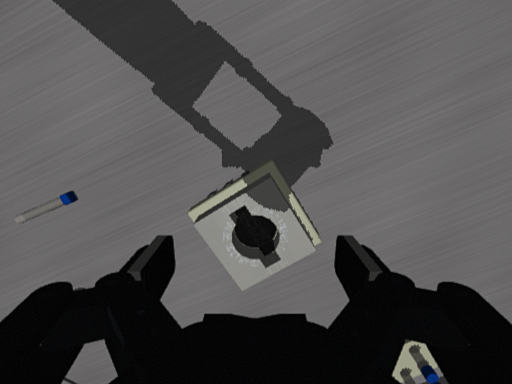

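Well seen at (255,237), its slots from (237,213) to (275,262): centre (0.522, 0.2095), slot heading 7.9°.

Call:
jog_arm --pt "1 -20 -34 2 0" --pt "1 -20 -34 2 0" --pt "1 -20 -34 2 0" --pt "1 -20 -34 2 0" --pt "1 -20 -34 2 0" --pt "1 -20 -34 2 0" --pt "1 -20 -34 2 0" --pt "1 -20 -34 2 0" --pt "1 -20 -34 2 0" --pt "1 -20 -34 2 0"

```text
time: 2.07
tool_pos: [0.4824, -0.1469, 0.241]
tcp_rot: [-0.652, -3.073, -0.001]
wrist_force: [0.5, 0.1, -0.6]
width: 1.001
grip_force: 0.0
```

Call:
jog_arm --pt "1 -22 -34 2 0" --pt "1 -22 -34 2 0" --pt "1 -22 -34 2 0" --pt "1 -22 -34 2 0" --pt "1 -22 -34 2 0" --pt "1 0 0 10 7" --pt "1 0 0 10 7" --pt "1 0 0 10 7" --pt "1 0 0 0 7" --pt "1 0 0 0 7"

```text
time: 2.9
tool_pos: [0.5135, -0.3446, 0.1992]
tcp_rot: [-1.553, -2.727, -0.001]
wrist_force: [-0.2, 0.0, 0.4]
width: 1.001
grip_force: 0.0
```

Call:
jog_arm --pt "1 0 0 0 7" --pt "1 0 0 0 7" --pt "1 0 0 0 7" --pt "1 0 0 0 7" --pt "1 0 0 0 7" --pt "1 0 0 0 7" --pt "1 0 0 0 7" --pt "1 0 0 0 7" --pt "1 0 0 0 7" --pt "1 0 0 0 3"

```text
time: 3.73
tool_pos: [0.5143, -0.3448, 0.2006]
tcp_rot: [-2.789, -1.444, 0.0]
wrist_force: [0.1, -1.1, 0.7]
width: 1.0
grip_force: 0.0
```

Call:
jog_arm --pt "1 0 0 0 0" --pt "1 0 0 0 0" --pt "1 0 0 0 0"

```text
time: 3.98
tool_pos: [0.5137, -0.3458, 0.2009]
tcp_rot: [-2.785, -1.452, 0.0]
wrist_force: [-0.4, -0.2, 0.5]
width: 0.997
grip_force: 0.0
```

Run:
```python
from h import *
st=bot.read_state(); im,d=bot.read_camera("wrist"); cv2.imwrite("pics/w2.png",im[...,::-1])
P=cloud("wrist",d,st); n=(d>0)&(np.linalg.norm(P[...,:2]-[.516,-.3475],axis=-1)<.06)
for lo,hi in((.07,.09),(.02,.035)):
    q=P[n&(P[...,2]>lo)&(P[...,2]<hi)]
    if len(q)>5: print(lo,len(q),cv2.minAreaRect((q[:,:2]*1000).astype(np.float32)),np.median(q[:,2]))
go(.516,-.3475,.05,-35.5)
```

```text
0.07 536 ((514.9443969726562, -348.66064453125), (39.512245178222656, 13.57010555267334), 55.166412353515625) 0.0785416480600287
0.02 229 ((511.8392639160156, -344.602783203125), (82.04571533203125, 43.86945724487305), 37.858001708984375) 0.02977646228099809
t 4.03 pos [ 0.5135 -0.3461  0.201 ] yhead -34.97 tilt [-3.e-04  3.e-04 -1.e+00] | tool delta mm [  0.2   2.9 151. ] twist 0.53 F [-0.   0.1 -0.3] w 1.002 g 0.0
```

View pics/w2.png

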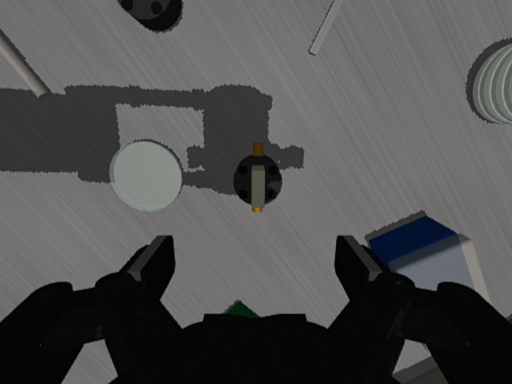

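The handle at (258,185) stands along the tool's x with pin ends above and below, and the dish at (147,175) is clear of the fingers. Descend and grip.

Call:
jog_arm --pt "1 0 2.5 30 0" --pt "1 0 0 30 0" --pt "1 0 0 30 0" --pt "1 0 0 25 0" --pt "1 0 0 18 0" --pt "1 0 0 12 0" --pt "1 0 0 6 0" --pt "1 0 0 0 0" --pt "1 0 0 0 0" --pt "0 0 0 0 0" --force 60

```text
time: 4.87
tool_pos: [0.5163, -0.3491, 0.052]
tcp_rot: [2.786, 1.447, 0.002]
wrist_force: [0.1, -0.9, -0.4]
width: 0.883
grip_force: 0.0
```

Call:
jog_arm --pt "-1 0 0 0 0" --pt "-1 0 0 0 0" --pt "-1 0 0 0 0" --pt "-1 0 0 0 0" --pt "-1 0 0 0 0" --pt "-1 0 0 0 0" --pt "-1 0 0 0 0" --pt "-1 0 0 0 0"

```text
time: 5.53
tool_pos: [0.5155, -0.3485, 0.0508]
tcp_rot: [2.787, 1.448, 0.001]
wrist_force: [-0.6, -0.8, 2.4]
width: 0.149
grip_force: 59.2
```

```bash
python3 -c "
from h import *
go(.516,-.3475,.2,-35.5)"
```

```text
t 5.53 pos [ 0.5155 -0.3485  0.0508] yhead -35.11 tilt [ 7.e-04 -5.e-04 -1.e+00] | tool delta mm [ 1.200e+00 -1.000e-01 -1.492e+02] twist 0.39 F [-0.6 -0.8  2.4] w 0.149 g 59.2
```

Call:
jog_arm --pt "-1 0 0 -8 0" --pt "-1 0 0 -20 0" --pt "-1 0 0 -30 0" --pt "-1 0 0 -30 0" --pt "-1 0 0 -30 0" --pt "-1 0 0 -20 0" --pt "-1 10 -7 -7 0" --pt "-1 20 -14 0 0" --pt "-1 25 -17 0 0" --pt "-1 30 -21 0 0"

```text
time: 6.37
tool_pos: [0.5145, -0.2436, 0.1938]
tcp_rot: [-2.788, -1.444, 0.002]
wrist_force: [1.6, 0.4, -2.2]
width: 0.15
grip_force: 58.8
```

Call:
jog_arm --pt "-1 30 -21 0 0" --pt "-1 30 -21 0 0" --pt "-1 30 -21 0 0" --pt "-1 30 -21 0 0" --pt "-1 30 -21 0 0" --pt "-1 30 -20 0 0" --pt "-1 30 -20 0 0" --pt "-1 30 -20 0 0" --pt "-1 30 -20 0 0" --pt "-1 30 -20 0 0"

```text
time: 7.2
tool_pos: [0.5181, 0.1206, 0.1935]
tcp_rot: [-2.787, -1.448, 0.005]
wrist_force: [0.5, -0.7, -3.5]
width: 0.152
grip_force: 58.8
```

Call:
jog_arm --pt "-1 25 -17 0 0" --pt "-1 20 -14 0 0" --pt "-1 15 -11 0 0" --pt "-1 10 -7 0 0" --pt "-1 0 0 0 0" --pt "-1 0 0 0 0" --pt "-1 0 0 0 0"

```text
time: 7.78
tool_pos: [0.52, 0.2031, 0.1945]
tcp_rot: [2.788, 1.448, -0.003]
wrist_force: [-0.1, -0.2, -3.4]
width: 0.153
grip_force: 58.8
```

```bash
python3 -c "
from h import *
im,d=bot.read_camera('side'); cv2.imwrite('pics/s2.png',im[...,::-1])
go(.522,.2095,.115,-35.1)"
```

```text
t 7.83 pos [0.5203 0.2029 0.1947] yhead -35.16 tilt [-1.1e-03 -9.0e-04 -1.0e+00] | tool delta mm [ 6.5 -2.4 79.7] twist -0.06 F [ 0.  -0.1 -2.8] w 0.152 g 58.8
```

View pics/s2.png

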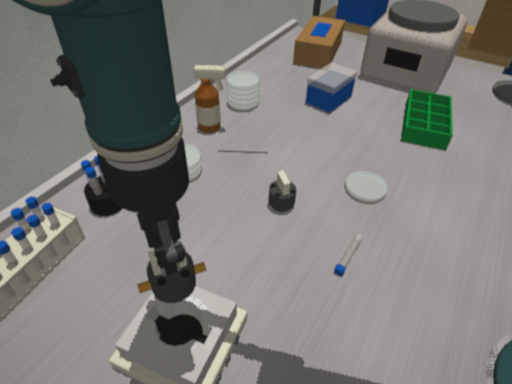

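The insert hangs upright at (172,275), pin ends (145,286) and (203,267), over the well; the plain one still stands at (283,193). Centre and lower.

Call:
jog_arm --pt "-1 6.5 -2.5 0 0" --pt "-1 0 0 20 0" --pt "-1 0 0 25 0" --pt "-1 0 0 20 0" --pt "-1 0 0 15 0" --pt "-1 0 0 10 0" --pt "-1 0 0 5 0" --pt "-1 0 0 0 0" --pt "-1 0 0 0 0" --pt "-1 0 0 0 0"

```text
time: 8.67
tool_pos: [0.5236, 0.211, 0.1016]
tcp_rot: [2.788, 1.447, 0.004]
wrist_force: [-0.6, 0.4, -2.0]
width: 0.154
grip_force: 58.7
```

```bash
python3 -c "
from h import *
go(.522,.2095,.0928,-35.1)"
```

```text
t 8.67 pos [0.5236 0.211  0.1016] yhead -35.13 tilt [ 2.3e-03  8.0e-04 -1.0e+00] | tool delta mm [-2.2 -0.4  8.8] twist -0.03 F [-0.6  0.4 -2. ] w 0.154 g 58.7
```

Call:
jog_arm --pt "-1 -2 0 1 0" --pt "-1 0 0 1 0" --pt "-1 0 0 1 0" --pt "-1 0 0 1 0" --pt "-1 0 0 1 0" --pt "-1 0 0 1 0" --pt "-1 0 0 1 0" --pt "-1 0 0 0.5 0" --pt "-1 0 0 0.5 0" --pt "-1 0 0 0 0"

```text
time: 9.5
tool_pos: [0.5212, 0.2091, 0.0926]
tcp_rot: [-2.788, -1.448, 0.0]
wrist_force: [-1.2, -0.4, 0.8]
width: 0.152
grip_force: 59.4
```

Call:
jog_arm --pt "-1 0 0 0.5 0" --pt "-1 0 0 0 0" --pt "-1 0 0 0.5 0" --pt "-1 0 0 0 0"

```text
time: 9.83
tool_pos: [0.5214, 0.2091, 0.0925]
tcp_rot: [2.788, 1.448, 0.0]
wrist_force: [-4.1, -2.1, 6.8]
width: 0.154
grip_force: 60.4
```

```bash
python3 -c "
from h import *
go(.522,.2095,.0928,-35.1)"
```

```text
t 9.83 pos [0.5214 0.2091 0.0925] yhead -35.11 tilt [ 0. -0. -1.] | tool delta mm [ 0.7  0.3 -0.3] twist -0.01 F [-4.1 -2.1  6.8] w 0.154 g 60.4
```

Pin rests on the rim (z as expected, ~9 N). Now turn.

Call:
jog_arm --pt "-1 0 0 0 0" --pt "-1 0 0 0 3" --pt "-1 0 0 0 4" --pt "-1 0 0 0 4" --pt "-1 0 0 0 4" --pt "-1 0 0 0 4" --pt "-1 0 0 0 4" --pt "-1 0 0 0 4" --pt "-1 0 0 0 3" --pt "-1 0 0 0 0"

```text
time: 10.67
tool_pos: [0.5223, 0.2094, 0.0918]
tcp_rot: [-3.068, -0.674, -0.004]
wrist_force: [-0.3, -0.8, 2.9]
width: 0.15
grip_force: 59.6
```

```bash
python3 -c "
from h import *
go(.522,.2095,.0928,-82.1)"
```

```text
t 10.67 pos [0.5223 0.2094 0.0918] yhead -65.21 tilt [ 2.1e-03  8.0e-04 -1.0e+00] | tool delta mm [-0.2 -0.3 -1. ] twist 16.89 F [-0.3 -0.8  2.9] w 0.15 g 59.6
```

Call:
jog_arm --pt "-1 0 0 0.3 3" --pt "-1 0 0 0 3" --pt "-1 0 0 0.3 3" --pt "-1 0 0 0 3" --pt "-1 0 0 0.3 3" --pt "-1 0 0 0.3 2" --pt "-1 0 0 0.5 0" --pt "-1 0 0 0.5 0" --pt "-1 0 0 0 0"

```text
time: 11.42
tool_pos: [0.521, 0.209, 0.0886]
tcp_rot: [3.134, 0.219, -0.001]
wrist_force: [-0.3, -0.3, -3.3]
width: 0.153
grip_force: 58.8
```

```bash
python3 -c "
from h import *
go(.522,.2095,.0768,-82.1)"
```

```text
t 11.42 pos [0.521  0.209  0.0886] yhead -82.02 tilt [-6.e-04 -2.e-04 -1.e+00] | tool delta mm [ 1.  -0.4 11.8] twist 0.08 F [-0.3 -0.3 -3.3] w 0.153 g 58.8
```

The pin has dropped in (hanging weight only). Lower to the floor.

Call:
jog_arm --pt "-1 0.5 0 2 0" --pt "-1 0 0 2 0" --pt "-1 0 0 2 0" --pt "-1 0 0 1.5 0" --pt "-1 0 0 1 0" --pt "-1 0 0 1 0" --pt "-1 0 0 1 0" --pt "-1 0 0 0.5 0" --pt "-1 0 0 0.5 0" --pt "-1 0 0 0 0"

```text
time: 12.25
tool_pos: [0.5218, 0.2091, 0.0775]
tcp_rot: [3.134, 0.216, -0.0]
wrist_force: [0.9, -0.4, -2.3]
width: 0.156
grip_force: 58.8
```

```bash
python3 -c "
from h import *
go(.522,.2095,.0768,-82.1)"
```

```text
t 12.25 pos [0.5218 0.2091 0.0775] yhead -82.11 tilt [-1.e-04 -0.e+00 -1.e+00] | tool delta mm [ 0.3 -0.3  0.7] twist -0.01 F [ 0.9 -0.4 -2.3] w 0.156 g 58.8
```

Call:
jog_arm --pt "-1 0 0 0.5 0" --pt "-1 0 0 0.5 0" --pt "-1 0 0 0 0"

```text
time: 12.5
tool_pos: [0.522, 0.2092, 0.0768]
tcp_rot: [-3.134, -0.216, -0.001]
wrist_force: [0.4, 0.9, -2.0]
width: 0.153
grip_force: 58.8
```

Call:
jog_arm --pt "-1 0 0 0.3 0" --pt "-1 0 0 0 0" --pt "-1 0 0 0 0"

```text
time: 12.75
tool_pos: [0.522, 0.2092, 0.0767]
tcp_rot: [-3.134, -0.216, -0.001]
wrist_force: [-0.6, -1.4, 0.2]
width: 0.151
grip_force: 59.4
```

Call:
jog_arm --pt "0 0 0 0 0" --pt "0 0 0 0 0" --pt "0.5 0 0 0 0" --pt "0.5 0 0 0 0" --pt "0.5 0 0 0 0" --pt "0.5 0 0 -5 0" --pt "0.5 0 0 -15 0" --pt "0.5 0 0 -25 0" --pt "0.5 0 0 -30 0" --pt "0.5 0 0 -30 0"

```text
time: 13.58
tool_pos: [0.5211, 0.2089, 0.182]
tcp_rot: [3.134, 0.216, -0.003]
wrist_force: [1.2, 0.6, 0.4]
width: 0.75
grip_force: 0.0
```

Call:
jog_arm --pt "0.5 0 0 -25 0" --pt "0.5 0 0 -25 0" --pt "0.5 0 0 0 0" --pt "0.5 0 0 0 0" --pt "0.5 0 0 0 0" --pt "0.5 0 0 0 0"

```text
time: 14.08
tool_pos: [0.5208, 0.2088, 0.2297]
tcp_rot: [3.133, 0.216, -0.004]
wrist_force: [-0.7, 0.4, -0.3]
width: 0.753
grip_force: 0.0
```

Run:
```python
from h import *
st=bot.read_state(); im,d=bot.read_camera("wrist"); cv2.imwrite("pics/w3.png",im[...,::-1])
P=cloud("wrist",d,st); n=(d>0)&(np.linalg.norm(P[...,:2]-[.522,.2095],axis=-1)<.06)
q=P[n&(P[...,2]>.09)&(P[...,2]<.13)]; print(len(q),cv2.minAreaRect((q[:,:2]*1000).astype(np.float32)),np.median(q[:,2]),q[:,2].max())
go(.522,.2095,.0768,-82.1)
```

```text
546 ((520.9888916015625, 209.1000518798828), (40.19084548950195, 13.648727416992188), 7.992105960845947) 0.10458081278423967 0.10652272348913806
t 14.13 pos [0.5207 0.2087 0.2294] yhead -82.11 tilt [-0.0031 -0.0011 -1.    ] | tool delta mm [  1.9  -0.7 152.6] twist -0.01 F [-0.2 -0.1 -0.8] w 0.751 g 0.0
```

View pics/w3.png

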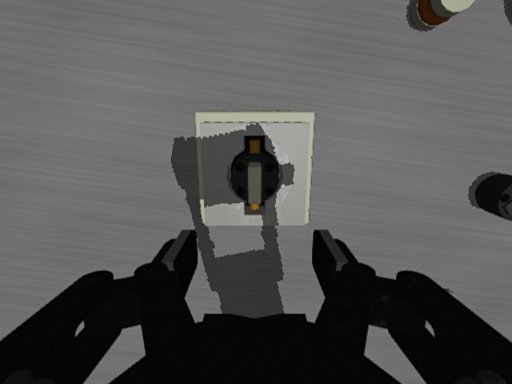

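The insert sits at (255,175) with its pin in both slots. The handle top is at 0.1045 (expected 0.104), heading 8.0°, and the gripper is clear.

```bash
python3 -c "
from workcell import bot
print(bot.finish_job())"
```

```text
the job is handed in; nothing more can be done
None
```

The cross-pin insert is released, upright and fully home in the well with its pin in the slots, the plain insert was not touched, and the job was handed in at about 14 s; no verdict came back.

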